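# Lock the sieve into the straining stand

### The job

Pick up the small wire sieve by its black bar and hang it in the collar of the straining stand, its two lugs going down through the two gaps in the collar's rim. Then twist it gently clockwise, seen from above, until you feel the lugs come over their hidden locking notches and drop in, and let go: it must hang level and locked. Do not force it, and leave the cup below and the other things where they are.

Things in the scene. Friction and masses are not known exactly. Their poses are not given: they have to be found in the camera images.
- sieve: Loose wire sieve, about 0.25 kg: a steel basket of 80 mm outside diameter, 44 mm high, mesh in its bottom, two flat lugs standing out of its sides along +x and -x, and a black grip bar across the top along x, exactly above the lugs. Origin: centre of the underside; z up. It is the same after half a turn about z. It starts upright on the bench.
- grip (a point): Middle of the sieve's grip bar, 78 mm above its underside. The bar is 86 mm long (sieve's x), 14 mm wide (its y) and 22 mm high, rigid with the basket; 23 mm of free height between basket and bar.
- lug (a point): Middle of the sieve's +x lug, 44.5 mm from the sieve's axis, 34 mm above its underside. Both lugs are 10 mm wide, 8 mm high (undersides 30 mm above the sieve's underside) and reach 51 mm from the axis.
- stand: Straining stand fixed to the bench; origin at the centre of its underside, z up. Base plate 120 x 160 x 8 mm, two posts at y = +68 and -68 mm, and on them a round collar: 120 mm outside diameter (150 mm over the post brackets in y), bore 86 mm for the sieve's ring.
- collar (a point): Centre of the collar, level with the top of its rim, 151 mm above the stand's underside; axes as the stand. The rim is 5 mm thick; two gaps in it, 16 mm wide, lie at +x and at -x and let the sieve's lugs through. Under the rim runs an 11 mm high track for the lugs.
- ledge (a point): Centre of the track's ledge, 135 mm above the stand's underside. With its lugs on the ledge the sieve's underside is 105 mm above the stand's. A block stops counterclockwise turns at the gaps. Clockwise from above the ledge leads to two opposite notches, hidden by the rim, 15 mm long, 5 mm deep, with a solid end stop at the far end.
- notches (a point): On the collar's axis, level with the floor of the notches (130 mm above the stand's underside); it tells nothing of their angle. Their middles lie 0.5 to 1.1 rad clockwise of the gaps, different each time, out of sight, to be found by feel. With its lugs home the sieve's underside is 100 mm above the stand's and it cannot be lifted or turned out. Over 40 N between sieve and stand is forcing it.
- cup: Clear plastic cup, 83 mm across, 82 mm high, loose on the stand's base plate below the collar. Origin: centre of its underside.
- bottle: Small white hardener bottle with a red cap, 40 mm across, 95 mm high, loose on the bench. Origin: centre of its underside.
- tape: Roll of masking tape lying flat, 94 mm across, 19 mm high, loose on the bench. Origin: centre of its underside.
- tin: Round tin of bolts, 82 x 88 x 36 mm, loose on the bench. Origin: centre of its underside.
Not all that is in view belongs to the job. Leave any blue look-alike of the cup alone.

How it is judged (in metres and radians):
On the way, in this order (a step that is already met when the one before it is completed fails the run):
1. the sieve has been lifted off the bench (height (world z) of sieve above 0.04 m), for 0.1 s.
2. the sieve hangs in the collar with its lugs below the rim (z of sieve in the frame of stand between 0.095 and 0.1075 m and horizontal distance between sieve and collar below 0.006 m and angle between the x axis of sieve and the x axis of stand, either way round below 0.35 rad), for 0.1 s.
At the end, for the whole second after the job is handed in: The sieve hangs at rest in the collar, level within 0.05 rad and within 6 mm of the collar's axis, turned clockwise, with both lugs down in the notches: its underside 97 to 102 mm above the stand's underside (100 mm when home). The cup stands upright below it (z of sieve in the frame of stand between 0.097 and 0.102 m and horizontal distance between sieve and collar below 0.006 m and angle between the x axis of sieve and the x axis of stand, either way round above 0.35 rad and angle between sieve's own z axis and vertical below 0.05 rad and linear speed of sieve below 0.02 m/s and angle between cup's own z axis and vertical below 0.1 rad); the robot touches nothing.
It fails at once if the sieve is forced: more than 40 N between sieve and stand (contact force between sieve and stand above 40 N).
It fails at once if the cup is pushed more than 20 mm (distance of cup from where it was at the start of the episode above 0.02 m).
It fails at once if the bottle, the tape roll or the tin is moved by more than 30 mm (distance of any of bottle, tape, tin from where it was at the start of the episode above 0.03 m).
It also fails if it takes over 56 s, if anything falls off the work surface, if the arm or the gripper's body presses on something with over 40 N, if the wrist force passes 120 N, or if a joint passes its speed limit or range.

### The arm

A 6-joint arm with a two-finger parallel gripper is mounted at the origin on a cart in front of the work surface, level with it; the furniture and walls round the work are solid. World frame = base frame: x ahead of the robot, y to its left, z up, the work surface at z = 0. Lengths are in mm, angles in rad, forces in N, time in s.
With the tool pointing down it reaches from about 350 to 975 mm from the base axis. Payload 7.1 kg.
Tool frame: the origin (TCP) lies at the very end of the fingers, on their centre line; the grasp point (between the pads) lies 19 mm behind it (ctrl.grasp_offset is the distance from the TCP to the grasp point, in mm); z points along the fingers, y is the line along which they close (so a half turn about z gives the same grasp; the last joint's range is limited). The gripper opens to 88 mm and grips with 3 to 60 N. Pads are 20 mm wide; open, the fingers measure 115 mm over their backs; the gripper's body (75 mm by 178 mm) begins 61 mm behind the grasp point.
Start: joints at [-1.301, 0.423, 1.63, -0, 1.089, -0.019], TCP at [178.019, -599.094, 222.675] pointing down, gripper open.
Joint ranges: [-3, 3], [-0.9, 2.11], [0.09, 2.58], [-1.31, 4.45], [0.11, 2.69], [-2.54, 2.54]. Speed limits (rad/s): [2.39, 2.39, 3.01, 3.14, 3.14, 3.14].

### API

Orientations are given as a rotation vector (axis times angle).
In Python, from workcell import ctrl, viewer, ticket, models gives the robot as it stands.
- The arm moves only by the tool play_rows, never from a script. Its arguments are lists of equal length, an entry for each row: "dp": the shift along the world's x, y, z in mm, a list of three; "yaw": the turn about the world's z in degrees. In form: {"dp": [[tx, ty, tz], ...], "yaw": [yaw, ...]}. A call has 1 to 8 rows; each row shifts and turns the commanded pose from where the row before left it; what a row does not reach is not made up. A row lasts 1/12 s, in which the tool goes at most 41.7 mm and 7.16 degrees, less where a joint would pass 70% of its speed; a pose out of reach is approached as far as the arm can. A call is refused whole if a number of a shift passes 41.7 or a number of a turn 7.16, either way. A call with a gripper value outside its range is refused whole. "gripper" is the closure, from 0 (fully open) to 1 (shut), set as the call begins (left out, the last holds). The fingers move at their own pace and stop on an object; the grip force is fixed at half the most. Time passes only in rows, so rows that do not move let the fingers close. It gives the time, the measured TCP pose, the force, the opening and the grip force at its end, in the units of the state.
- ctrl.get_obs(): the state, without advancing time (a new reading comes with each control period).
- viewer.get_image(name): name is "scene" or "side" or "wrist"; returns a dict with "pixels" (384x512x3 uint8, red, green, blue), "range_z" (384x512 float32, mm along the optical axis (not along the pixel's ray), 0 where there is no reading), "fx", "fy", "cx", "cy" (pixels), "T" (4x4, takes a point from camera to world coordinates); the wrist camera has in their place "hand_eye" (4x4, takes a point from camera to tool coordinates, whose origin is the TCP and whose axes are the flange's). Camera axes: x right, y up, looking along -z (the intrinsics and any distortion apply to the point x, -y, -z); pixel columns grow to the right and rows downward; lengths in mm; the calibration is good to about 2 mm. The wrist camera is an equidistant fisheye: a pixel r from the principal point sees the ray r / f radians off the axis. A picture is of the moment at which its call begins: read the wrist's pose just before it.
- ticket.close_job(): hands the job in; it is judged then, once.
Trained networks look in a picture, given as the dict that the camera call returned (one of the last four; its "shot" number tells which), for a name from the list of things; names that differ only in an ending like _2 or _b are one class to them, and where a whole thing is asked for, a point or a joint stands for the part that bears it (a point fixed in the world has none). Each returns a list of dicts, best first, with "conf" (0 to 1); they miss things now and then, are a little off and sometimes report something else, mostly with a low value. They report only what shows in the picture. A call takes as long as a camera call. They do not tell look-alikes from the thing itself.
- models.look_for(picture, name): "bbox" ([centre column, centre row, width, height] in pixels, round what is visible of it).
- models.landmark_of(picture, name): "location" ([column, row] in pixels: a listed point, or the origin of a listed thing).
The state is a dict: "t": time; "qpos": joint angles; "qvel": joint speeds; "joint_torque": joint torques, N m; "ee_pos": TCP position; "orientation": TCP orientation; "ft_force": force on the tool from outside, world axes, zero at the start; "moment": the same for the moment, N m; "width": finger opening in mm; "grasp_force": force on a finger pad.
Only numpy, scipy, OpenCV 4.12 (cv2) and the standard library are available. Lean on these libraries where they do the work, as an engineer would, in place of code of your own. Each camera call takes 0.05 s, during which the arm holds its last target. There are 200 camera calls.

## Working session

There is one attempt and no reset: what is moved stays moved. The work goes in short steps, Python scripts to look and compute and a tool call to move; the robot and the scene stay as the last step left them, time stands still between calls to the robot, and variables do not carry over. Pictures are saved under pics/ and viewed, at most 10 in all, crops included, and the job is handed in when it is done.

Besides the shell and the picture viewer there is one more tool, called after ">>>" as name(argument=value, ...), one argument or row to a line, values as JSON. play_rows: Moves the arm, as the interface text tells. Its arguments: {"type":"object","properties":{"dp":{"type":"array"},"yaw":{"type":"array"},"gripper":{"type":"number"}},"required":["dp","yaw"]}

```bash
mkdir -p pics; cat > h.py <<'E'
import numpy as np, cv2
from workcell import ctrl, viewer, ticket, models
def world(p,u,v,z=None):
    """pixel -> world; by depth, or by plane height z"""
    d=np.array([(u-p['cx'])/p['fx'],-(v-p['cy'])/p['fy'],-1.])
    T=np.array(p['T']);
    if z is None:
        r=p['range_z'][int(v)-1:int(v)+2,int(u)-1:int(u)+2]; s=np.median(r)
    else: s=(z-T[2,3])/(T[:3,:3]@d)[2]
    return T[:3,:3]@(d*s)+T[:3,3]
def cloud(p):
    h,w=p['range_z'].shape; u,v=np.meshgrid(np.arange(w),np.arange(h)); s=p['range_z']
    c=np.stack([(u-p['cx'])/p['fx']*s,-(v-p['cy'])/p['fy']*s,-s],-1)
    T=np.array(p['T']); w=c@T[:3,:3].T+T[:3,3]; w[s==0]=np.nan
    return w
def save(p,n): cv2.imwrite(f'pics/{n}.png',p['pixels'][:,:,::-1])
E
python3 - <<'E'
from h import *
np.set_printoptions(precision=1,suppress=True)
for n in('scene','side'):
    p=viewer.get_image(n); save(p,n+'0'); np.savez(n+'0.npz',**{k:v for k,v in p.items()})
    print(n,[k for k in p if k not in('pixels','range_z')])
    for o in('sieve','stand','cup','bottle','tape','tin'):
        for b in models.look_for(p,o)[:2]: print(o,'box',np.array(b['bbox']),round(b['conf'],2))
    for o in('sieve','grip','lug','collar'):
        for b in models.landmark_of(p,o)[:2]:
            u,v=b['location']; print(o,np.array([u,v]),round(b['conf'],2),world(p,u,v))
p=np.hstack([cv2.imread('pics/scene0.png'),cv2.imread('pics/side0.png')])
cv2.imwrite('pics/both.png',cv2.resize(p,(800,300)))
E
```

```text
scene ['fx', 'fy', 'cx', 'cy', 'T', 'shot']
sieve box [309.2 197.4  31.7  35.2] 0.71
stand box [211.7 234.2  79.8  96.7] 0.62
cup box [201.1 248.2   5.5   3.7] 0.56
cup box [342.9 212.3  28.8  37.2] 0.47
bottle box [258.9 203.3  15.7  37. ] 0.86
tape box [288.6 235.2  38.5  21.5] 0.7
tin box [132.2 281.1  39.8  35.8] 0.79
sieve [310.6 209.1] 0.72 [477.  -99.4  19.1]
sieve [287.5 234.6] 0.41 [443.   19.1  -2.4]
grip [308.1 183.7] 0.57 [ 505.9 -115.1   81.5]
lug [295.6 199. ] 0.58 [526.8 -89.6  34.6]
collar [209.2 256.5] 0.75 [476.  241.3   6.6]
collar [207.6 198.2] 0.61 [525.8 204.6 129.6]
side ['fx', 'fy', 'cx', 'cy', 'T', 'shot']
sieve box [243.4 180.5  27.   38.4] 0.62
stand box [264.1 243.4  51.4  90.9] 0.81
stand box [242.2 182.2  28.5  34.7] 0.34
cup box [261.9 254.8  40.5  34.5] 0.68
cup box [295.8 173.9   8.8   4.8] 0.58
bottle box [228.8 207.9  18.3  31. ] 0.58
tape box [272.4 221.9  14.5   3.3] 0.41
tape box [269.4 325.1  44.7  44.2] 0.35
tin box [269.4 325.6  40.9  44.6] 0.66
tin box [243.2 180.9  21.8  38.6] 0.34
sieve [242.2 193.6] 0.59 [516.7 -85.8  19.4]
grip [240.8 171. ] 0.92 [ 518.8 -104.7   88. ]
lug [238.2 190.3] 0.68 [528.8 -87.2  30.8]
lug [242.3 172.4] 0.54 [ 514.4 -103.3   83.7]
collar [263.1 212.2] 0.56 [481.7 191.9 126.3]
```

View pics/scene0.png

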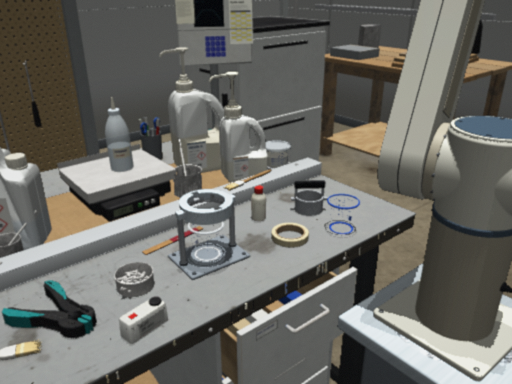

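View pics/side0.png

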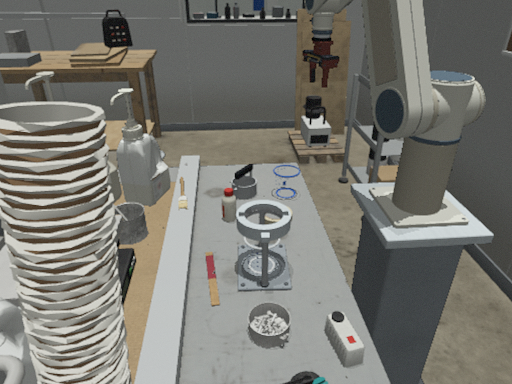

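The scene view shows the sieve with its black bar at about (309,190). The bottle is at (259,203), the tape at (290,235), the collar at (207,205) and the tin at (133,280). The side view agrees: bar at (243,172), collar at (264,217). Next I fit the bar and collar from depth.

```bash
python3 - <<'E'
from h import *
np.set_printoptions(precision=1,suppress=True)
for n in('scene0','side0'):
    p=dict(np.load(n+'.npz')); w=cloud(p)
    c=p['pixels'].astype(int)
    m=(abs(w[...,0]-515)<80)&(abs(w[...,1]+105)<70)&(w[...,2]>62)&(w[...,2]<105)&(c.max(-1)<75)
    q=w[m]; print(n,'bar',len(q),np.percentile(q,[2,50,98],axis=0) if len(q) else '')
    a=q[:,:2]-q[:,:2].mean(0); U,S,V=np.linalg.svd(a); e=a@V[0]; f=a@V[1]
    print(' dir',np.degrees(np.arctan2(V[0,1],V[0,0])),'len',np.percentile(e,[1,99]),np.percentile(f,[2,98]),'mid',q[:,:2].mean(0)+V[0]*(e.min()+e.max())/2)
    m=(abs(w[...,0]-490)<110)&(abs(w[...,1]-195)<110)&(abs(w[...,2]-150)<7)
    q=w[m][:,:2]; print('rim',len(q),q.min(0),q.max(0),np.percentile(w[m][:,2],[5,50,95]))
    r=cv2.minEnclosingCircle(q.astype(np.float32)); print(r, cv2.minAreaRect(q.astype(np.float32)))
    for nm,cx,cy,R,z0,z1 in(('bottle',515,20,70,60,110),('tape',440,25,80,10,30)):
        pass
    # base plate
    m=(abs(w[...,0]-490)<130)&(abs(w[...,1]-195)<130)&(abs(w[...,2]-8)<4)
    q=w[m][:,:2]; print('plate',cv2.minAreaRect(q.astype(np.float32)))
    for o,(u,v) in dict(bottle=(259,190),tape=(290,226),tin=(133,272)).items():
        if n=='scene0': print(o,world(p,u,v))
# crop zoom
a=cv2.imread('pics/scene0.png'); b=cv2.imread('pics/side0.png')
A=cv2.resize(a[175:275,160:350],None,fx=4,fy=4,interpolation=cv2.INTER_CUBIC)[:, :760]
cv2.imwrite('pics/z1.png',A)
E
```

```text
scene0 bar 220 [[ 480.  -150.9   67.6]
 [ 505.7 -118.8   79.6]
 [ 531.1  -87.1   88.7]]
 dir -128.87418640923477 len [-41.1  41.3] [-5.9  5.7] mid [ 505.4 -118.7]
rim 698 [423.3 164.8] [548.2 303.9] [144.5 149.9 151.6]
((478.63177490234375, 234.3582000732422), 69.56965637207031) ((486.3560485839844, 235.33074951171875), (119.07147979736328, 127.23632049560547), 43.72724151611328)
plate ((509.30078125, 194.50613403320312), (218.36575317382812, 255.34852600097656), 0.9151082038879395)
bottle [550.2  25.1  88.6]
tape [451.6   2.6  13.4]
tin [505.7 420.2  26.4]
side0 bar 131 [[ 483.1 -150.    69.5]
 [ 512.1 -111.9   83.5]
 [ 537.1  -87.2   89.4]]
 dir 50.55370310783139 len [-46.6  33.9] [-8.9  5.1] mid [ 506.3 -119.6]
rim 850 [425.5 175.2] [544.4 304. ] [144.4 150.5 151.9]
((485.9031982421875, 239.79049682617188), 64.73204040527344) ((485.1926574707031, 236.84066772460938), (120.93555450439453, 119.91368865966797), 39.23737335205078)
plate ((519.8245849609375, 193.75448608398438), (198.24847412109375, 255.34194946289062), 0.6962345838546753)
```

View pics/z1.png

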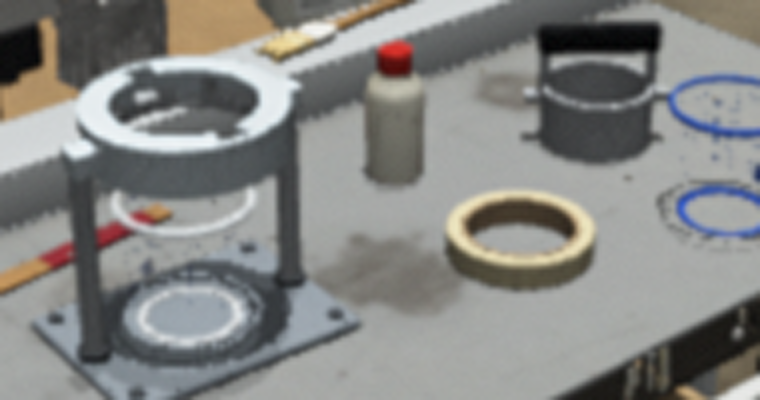

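```bash
python3 - <<'E'
from h import *
from scipy.spatial.transform import Rotation as R
np.set_printoptions(precision=2,suppress=True)
o=ctrl.get_obs(); M=R.from_rotvec(o['orientation']).as_matrix(); print(o['ee_pos'],M, 'yaw of tool y',np.degrees(np.arctan2(M[1,1],M[0,1])),o['ft_force'],o['width'])
p=dict(np.load('scene0.npz')); 
a,b=world(p,195,194,151),world(p,217.5,209,151); print(a,b,(a+b)/2,np.degrees(np.arctan2(*(b-a)[[1,0]])))
for u,v in((168,256),(194.5,275),(250,256),(222,236)): print(world(p,u,v,8))
print('posts',world(p,183.5,264,8),world(p,232,245,8))
w=cloud(p)
for n in('scene0','side0'):
    w=cloud(dict(np.load(n+'.npz')))
    m=(abs(w[...,0]-490)<110)&(abs(w[...,1]-235)<110)&(abs(w[...,2]-150.5)<2.5)
    q=w[m][:,:2]
    from scipy.optimize import least_squares
    # outer boundary & all: fit annulus center by 43<r<60
    f=lambda c:(lambda r:np.concatenate([np.maximum(43-r,0),np.maximum(r-60,0)]))(np.hypot(*(q-c).T))
    s=least_squares(f,[486,237],loss='soft_l1'); print(n,s.x,s.cost)
    r=np.hypot(*(q-s.x).T); th=np.degrees(np.arctan2(*(q-s.x).T[::-1]))
    print('bracket dirs',np.sort(th[r>64]).round())
    k=(r>46)&(r<57); print('hist',np.histogram(th[k],np.arange(-180,181,10))[0])
E
```

```text
[ 178.03 -599.11  222.69] [[ 0.96  0.28 -0.  ]
 [ 0.28 -0.96 -0.  ]
 [-0.    0.   -1.  ]] yaw of tool y -73.45311011991981 [-0.35 -0.94  0.02] 87.84277189246319
[525.78 238.5  151.  ] [430.57 242.72 151.  ] [478.18 240.61 151.  ] 177.46490408757873
[538.37 316.21   8.  ]
[433.43 309.92   8.  ]
[414.26 167.3    8.  ]
[531.54 163.58   8.  ]
posts [486.08 305.77   8.  ] [480.68 170.22   8.  ]
scene0 [484.89 237.38] 23.91048647815457
bracket dirs []
hist [ 8  7 11  7  6 11  8  7  6  8  8  7  8  7  7  6  6  3  5  8  6 11  9  7
  8 12  7 10 10 10  7  9 12 11 10  2]
side0 [485.14 236.8 ] 9.30937999820852
bracket dirs []
hist [ 9 11 11 11  9 10 10  9 10  8 10 11  9 10 11 10 13  3  5 10 15 14 11 13
 16 15 14 12 12 12 12 13 13 13  8  2]
```

>>> play_rows(
  dp=[
    [20.5,30,0],
    [20.5,30,0],
    [20.5,30,0],
    [20.5,30,0],
    [20.5,30,0],
    [20.5,30,0],
    [20.5,30,0],
    [20.5,30,0],
  ],
  yaw=[2.16,2.16,2.16,2.16,2.16,2.16,2.16,2.16],
  gripper=0,
)

```text
t: 1.77
ee_pos: [342.7, -357.6, 222.9]
orientation: [3.005, 0.916, 0.0]
ft_force: [0.9, 0.8, -0.4]
width: 87.9
grasp_force: 0.0
```

>>> play_rows(
  dp=[
    [20.5,30,0],
    [20.5,30,0],
    [20.5,30,0],
    [20.5,30,0],
    [20.5,30,0],
    [20.5,30,0],
    [20.5,30,0],
    [20.5,30,0],
  ],
  yaw=[2.16,2.16,2.16,2.16,2.16,2.16,2.16,2.16],
)

```text
t: 2.43
ee_pos: [506.9, -117.4, 222.9]
orientation: [2.833, 1.358, 0.001]
ft_force: [-0.2, -1.1, 0.7]
width: 88.2
grasp_force: 0.0
```

>>> play_rows(
  dp=[
    [0,0,0],
    [0,0,0],
    [0,0,0],
  ],
  yaw=[0,0,0],
)

```text
t: 2.68
ee_pos: [505.7, -119.1, 222.5]
orientation: [-2.834, -1.356, 0.001]
ft_force: [-0.5, 0.7, 0.8]
width: 88.0
grasp_force: 0.0
```

```bash
cat >> h.py <<'E'
from scipy.spatial.transform import Rotation as R
def wristcloud():
    o=ctrl.get_obs(); p=viewer.get_image('wrist')
    h,w=p['range_z'].shape; u,v=np.meshgrid(np.arange(w),np.arange(h)); s=p['range_z']
    x=(u-p['cx'])/p['fx']; y=(v-p['cy'])/p['fy']; th=np.hypot(x,y); k=np.where(th>1e-6,np.tan(np.minimum(th,1.5))/np.maximum(th,1e-6),1)
    c=np.stack([x*k*s,-y*k*s,-s],-1); H=np.array(p['hand_eye']); c=c@H[:3,:3].T+H[:3,3]
    W=c@R.from_rotvec(o['orientation']).as_matrix().T+np.array(o['ee_pos']); W[s==0]=np.nan
    return o,p,W
E
python3 - <<'E'
from h import *
np.set_printoptions(precision=1,suppress=True)
o,p,w=wristcloud(); save(p,'w1'); np.savez('w1.npz',w=w)
M=R.from_rotvec(o['orientation']).as_matrix()
print(o['ee_pos'],np.degrees(np.arctan2(M[1,1],M[0,1])),o['qpos'],o['ft_force'])
c=p['pixels'].astype(int)
m=(abs(w[...,0]-506)<70)&(abs(w[...,1]+119)<70)&(w[...,2]>80)&(w[...,2]<100)
q=w[m]; print(len(q),np.median(q[:,2]))
if len(q): print(cv2.minAreaRect(q[:,:2].astype(np.float32)))
for n in('grip','lug','sieve'):
    for b in models.landmark_of(p,n)[:2]: u,v=map(int,b['location']); print(n,u,v,b['conf'],w[v,u])
E
```

```text
[ 505.7 -119.1  222.5] -38.864873521050484 [-0.3  0.3  1.9 -0.   1.   0.4] [-0.5  0.7  0.8]
1040 88.04005807175783
((508.02923583984375, -125.20868682861328), (85.54484558105469, 13.27120304107666), 51.698673248291016)
grip 259 179 0.73 [ 510.5 -120.8   89.9]
lug 259 137 0.68 [535.  -91.7  37.9]
sieve 257 167 0.91 [ 516.5 -110.1   88.4]
```

View pics/w1.png

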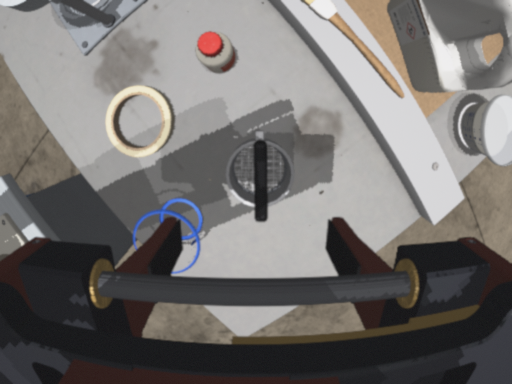

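The wrist view shows the bar running from (260,140) to (262,220) with the fingers straddling it. I'll go lower for a second, closer measurement.

>>> play_rows(
  dp=[
    [0.5,-1,-32],
    [0.5,-1,-32],
    [0,-1,-31],
    [0,0,0],
    [0,0,0],
  ],
  yaw=[0.3,0,0,0,0],
)

```text
t: 3.3
ee_pos: [505.6, -122.5, 126.8]
orientation: [-2.83, -1.359, 0.005]
ft_force: [0.1, -0.9, 1.2]
width: 88.0
grasp_force: 0.0
```

```bash
python3 - <<'E'
from h import *
from scipy.optimize import least_squares
np.set_printoptions(precision=1,suppress=True)
def an(o,c,w):
    m=(abs(w[...,0]-506)<70)&(abs(w[...,1]+119)<70)&(w[...,2]>82)&(w[...,2]<100)&(c.max(-1)<90)
    q=w[m]; print(len(q),np.median(q[:,2]),cv2.minAreaRect(q[:,:2].astype(np.float32)) if len(q) else '')
    m=(np.hypot(w[...,0]-506,w[...,1]+120)<60)&(abs(w[...,2]-44)<4); q=w[m][:,:2]
    s=least_squares(lambda p:np.hypot(*(q-p).T)-39,[506,-120],loss='soft_l1'); print('ring',s.x,len(q),np.hypot(*(q-s.x).T).std())
a=np.load('w1.npz')['w']; an(0,cv2.imread('pics/w1.png').astype(int),a)
o,p,w=wristcloud(); save(p,'w2'); print(o['ee_pos'],o['ft_force']); an(o,p['pixels'].astype(int),w)
for n in('scene0','side0'):
    p=dict(np.load(n+'.npz'));an(0,p['pixels'].astype(int),cloud(p))
E
```

```text
1002 88.10169547922243 ((508.345458984375, -124.76093292236328), (83.59754943847656, 13.259368896484375), 51.64750671386719)
ring [ 508.7 -125.2] 691 1.3303342897899582
[ 505.6 -122.5  126.8] [ 0.1 -0.9  1.2]
2042 88.01414866222277 ((508.6705627441406, -124.87828063964844), (83.8956069946289, 14.008962631225586), 51.50754928588867)
ring [ 508.7 -125.5] 1240 1.2837766758376479
92 86.12320502375275 ((509.41375732421875, -121.23528289794922), (82.85186004638672, 18.853307723999023), 54.08041000366211)
ring [ 508.3 -122. ] 97 2.1797303549015017
73 87.03715773670501 ((508.2873840332031, -122.18734741210938), (83.65967559814453, 14.582146644592285), 53.388492584228516)
ring [ 508.3 -121.6] 76 1.8612777063971193
```

View pics/w2.png

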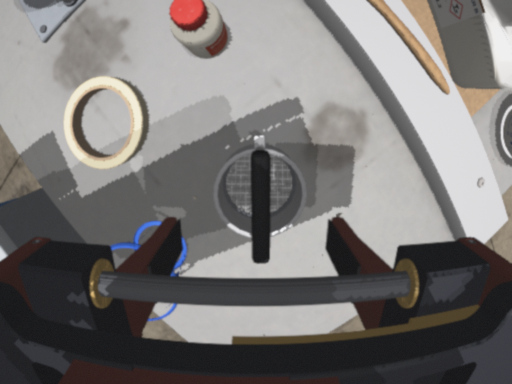

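The bar runs from (260,150) to (261,262), 3 mm from where I expected. I'll correct for that, descend and close.

>>> play_rows(
  dp=[
    [1.5,-1,-20],
    [1.5,-1,-20],
    [0,0,-18],
    [0,0,-10],
    [0,0,0],
    [0,0,0],
  ],
  yaw=[0,0,0,0,0,0],
)

```text
t: 3.85
ee_pos: [510.8, -124.4, 60.8]
orientation: [2.83, 1.362, 0.002]
ft_force: [0.7, 0.4, 0.4]
width: 87.5
grasp_force: 0.0
```

>>> play_rows(
  dp=[
    [0,0,0],
    [0,0,0],
    [0,0,0],
    [0,0,0],
    [0,0,0],
    [0,0,0],
    [0,0,0],
    [0,0,0],
  ],
  yaw=[0,0,0,0,0,0,0,0],
  gripper=1,
)

```text
t: 4.52
ee_pos: [510.0, -124.1, 59.7]
orientation: [-2.831, -1.363, 0.0]
ft_force: [0.3, -0.4, 0.6]
width: 38.1
grasp_force: 0.0
```

>>> play_rows(
  dp=[
    [0,0,0],
    [0,0,0],
    [0,0,0],
    [0,0,0],
    [0,0,0],
    [0,0,0],
    [0,0,0],
    [0,0,0],
  ],
  yaw=[0,0,0,0,0,0,0,0],
)

```text
t: 5.18
ee_pos: [509.9, -124.1, 59.6]
orientation: [-2.831, -1.362, 0.0]
ft_force: [-0.3, -0.2, -2.6]
width: 14.0
grasp_force: 30.0
```

>>> play_rows(
  dp=[
    [0,0,10],
    [0,0,15],
    [0,0,20],
    [0,0,20],
    [0,0,20],
    [0,0,20],
    [0,0,10],
    [0,0,0],
  ],
  yaw=[0,0,0,0,0,0,0,0],
)

```text
t: 5.85
ee_pos: [511.4, -124.4, 177.3]
orientation: [2.828, 1.361, 0.005]
ft_force: [0.8, -0.0, -2.8]
width: 13.7
grasp_force: 30.0
```

>>> play_rows(
  dp=[
    [-1,15,12],
    [-1,15,12],
    [-1,15,12],
    [-1,15,12],
    [-1,15,10],
    [-1,15,0],
    [-1,15,0],
    [-1,15,0],
  ],
  yaw=[5.26,5.26,5.26,5.26,5.26,5.26,5.26,5.26],
)

```text
t: 6.52
ee_pos: [501.2, -3.4, 231.7]
orientation: [-2.147, -2.292, 0.002]
ft_force: [-0.6, -0.2, -2.4]
width: 14.1
grasp_force: 30.0
```

>>> play_rows(
  dp=[
    [-1,15,0],
    [-1,15,0],
    [-1,15,0],
    [-1,15,0],
    [-1,15,0],
    [-1,15,0],
    [-1,15,0],
    [-1,15,0],
  ],
  yaw=[5.26,5.26,5.26,5.26,5.26,5.26,5.26,5.26],
)

```text
t: 7.18
ee_pos: [493.1, 116.5, 231.3]
orientation: [-1.18, -2.909, 0.002]
ft_force: [0.6, 0.8, -3.3]
width: 14.0
grasp_force: 30.0
```

>>> play_rows(
  dp=[
    [-1,15,0],
    [-1,15,0],
    [-1,15,0],
    [-1,15,0],
    [-1,15,0],
    [-1,15,0],
    [-1,15,0],
    [-1,15,0],
  ],
  yaw=[5.26,5.26,5.26,5.26,5.26,5.26,5.26,5.26],
)

```text
t: 7.85
ee_pos: [485.1, 236.3, 231.2]
orientation: [-0.057, -3.139, 0.002]
ft_force: [0.6, 0.1, -2.9]
width: 13.9
grasp_force: 30.0
```

>>> play_rows(
  dp=[
    [0,0,0],
    [0,0,0],
    [0,0,0],
    [0,0,0],
  ],
  yaw=[0,0,0,0],
)

```text
t: 8.18
ee_pos: [485.7, 235.1, 232.1]
orientation: [-0.068, -3.14, 0.001]
ft_force: [-0.4, -0.7, -2.2]
width: 14.0
grasp_force: 30.0
```

```bash
python3 - <<'E'
from h import *
from scipy.optimize import least_squares
np.set_printoptions(precision=2,suppress=True)
o,p,w=wristcloud(); save(p,'w3'); np.savez('w3.npz',w=w)
M=R.from_rotvec(o['orientation']).as_matrix(); e=np.array(o['ee_pos'])
print(e,np.degrees(np.arctan2(M[1,1],M[0,1])),o['qpos'],o['ft_force'])
S=viewer.get_image('scene'); save(S,'scene1'); D=viewer.get_image('side'); save(D,'side1')
for n,W in(('wrist',w),('scene',cloud(S)),('side',cloud(D))):
    zb=e[2]-59.6
    m=(np.hypot(W[...,0]-485,W[...,1]-237)<75)&(abs(W[...,2]-150.5)<3); q=W[m][:,:2]
    if len(q)>30:
        f=lambda c:(lambda r:np.concatenate([np.maximum(43-r,0),np.maximum(r-60,0)]))(np.hypot(*(q-c).T))
        s=least_squares(f,[485,237],loss='soft_l1'); r=np.hypot(*(q-s.x).T); th=np.degrees(np.arctan2(*(q-s.x).T[::-1]))
        print(n,'collar',len(q),s.x,s.cost); k=(r>44.5)&(r<50); print(' gap hist',np.histogram(th[k],np.arange(-180,181,10))[0])
    m=(np.hypot(W[...,0]-e[0],W[...,1]-e[1])<60)&(abs(W[...,2]-zb-44)<4); q=W[m][:,:2]
    if len(q)>20:
        s=least_squares(lambda p:np.hypot(*(q-p).T)-39,e[:2],loss='soft_l1'); print(n,'ring',s.x,len(q))
    m=(np.hypot(W[...,0]-e[0],W[...,1]-e[1])<55)&(abs(W[...,2]-zb-88)<4); q=W[m][:,:2]
    if len(q)>10: print(n,'bar',len(q),q.min(0),q.max(0))
E
```

```text
[485.71 235.07 232.15] 87.53374446908686 [ 0.43  0.29  1.81 -0.    1.05 -1.1 ] [-0.39 -0.72 -2.18]
wrist collar 3815 [484.88 234.42] 1.6447208182562005
 gap hist [18 67 65 65 62 61 59 58 26  0  0  0  0  0  0  0  0  0  0  0  0  0  0  0
  0  0  7 49 59 62 64 62 65 66 51  0]
wrist ring [485.82 234.18] 1569
wrist bar 3453 [442.67 218.47] [527.89 251.26]
scene collar 424 [484.41 237.33] 10.094097638279644
 gap hist [3 4 4 3 5 4 3 5 4 3 0 0 0 0 0 0 0 0 0 0 6 4 4 3 4 6 3 5 4 4 4 4 6 1 3 0]
scene ring [484.8  237.36] 156
scene bar 128 [442.77 220.18] [526.4  254.12]
side collar 501 [485.31 236.8 ] 10.692225951447025
 gap hist [3 7 2 0 0 0 0 0 0 0 0 0 0 0 3 4 7 0 2 6 6 4 7 5 6 6 4 5 5 5 6 6 5 5 4 0]
side ring [486.18 237.36] 199
side bar 169 [444.39 230.23] [529.05 253.86]
```

View pics/w3.png

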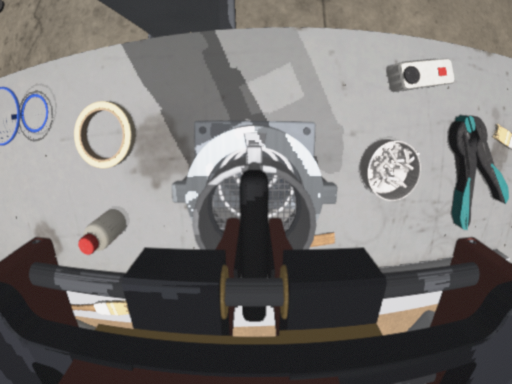

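The wrist view shows the sieve centred over the collar at (255,200), with the front lug and gap in line at about (254,145). Every camera puts the sieve within 1 mm of the collar axis, so I'll lower it step by step.

>>> play_rows(
  dp=[
    [-0.6,0,-8],
    [0,0,-8],
    [0,0,-8],
    [0,0,-4],
    [0,0,0],
  ],
  yaw=[0,0,0,0,0],
)

```text
t: 8.75
ee_pos: [484.5, 235.5, 203.0]
orientation: [-0.065, -3.138, 0.002]
ft_force: [0.5, 0.4, -3.6]
width: 14.0
grasp_force: 30.0
```

>>> play_rows(
  dp=[
    [0,0,-6],
    [0,0,-6],
    [0,0,-6],
    [0,0,-4],
    [0,0,0],
    [0,0,0],
  ],
  yaw=[0,0,0,0,0,0],
)

```text
t: 9.25
ee_pos: [485.3, 235.8, 182.4]
orientation: [-0.064, -3.14, 0.0]
ft_force: [-0.3, 0.3, -2.9]
width: 13.9
grasp_force: 30.0
```

>>> play_rows(
  dp=[
    [0,0,-2],
    [0,0,-2],
    [0,0,-1],
    [0,0,0],
  ],
  yaw=[0,0,0,0],
)

```text
t: 9.58
ee_pos: [485.3, 235.9, 177.5]
orientation: [-0.065, -3.141, 0.0]
ft_force: [0.0, 0.7, -3.3]
width: 13.8
grasp_force: 30.0
```

>>> play_rows(
  dp=[
    [0,0,-2],
    [0,0,-2],
    [0,0,-2],
    [0,0,0],
  ],
  yaw=[0,0,0,0],
)

```text
t: 9.92
ee_pos: [485.2, 235.8, 171.2]
orientation: [-0.065, -3.14, 0.0]
ft_force: [-0.3, -0.3, -1.8]
width: 14.1
grasp_force: 30.0
```

>>> play_rows(
  dp=[
    [0,0,-1.5],
    [0,0,-1.5],
    [0,0,-1],
    [0,0,0],
  ],
  yaw=[0,0,0,0],
)

```text
t: 10.25
ee_pos: [485.3, 235.9, 167.4]
orientation: [-0.065, -3.141, 0.0]
ft_force: [0.0, -0.6, -3.5]
width: 13.8
grasp_force: 30.0
```

>>> play_rows(
  dp=[
    [0,0,-1],
    [0,0,-1],
    [0,0,0],
    [0,0,0],
  ],
  yaw=[0,0,0,0],
)

```text
t: 10.58
ee_pos: [485.4, 235.9, 165.6]
orientation: [-0.064, -3.141, 0.0]
ft_force: [-1.0, -0.3, -2.3]
width: 13.9
grasp_force: 30.0
```

>>> play_rows(
  dp=[
    [0,0,-0.5],
    [0,0,-0.5],
    [0,0,0],
    [0,0,0],
  ],
  yaw=[0,0,0,0],
)

```text
t: 10.92
ee_pos: [485.4, 235.9, 164.7]
orientation: [0.065, 3.141, 0.0]
ft_force: [0.7, -0.1, -3.5]
width: 13.9
grasp_force: 30.0
```

>>> play_rows(
  dp=[
    [0,0,-0.3],
    [0,0,0],
    [0,0,0],
  ],
  yaw=[0,0,0],
)

```text
t: 11.17
ee_pos: [485.4, 235.9, 164.5]
orientation: [0.064, 3.141, 0.0]
ft_force: [-0.0, -0.6, -0.5]
width: 13.8
grasp_force: 30.0
```

>>> play_rows(
  dp=[
    [0,0,-0.3],
    [0,0,0],
    [0,0,0],
  ],
  yaw=[0,0,0],
)

```text
t: 11.42
ee_pos: [485.5, 235.9, 164.5]
orientation: [0.065, 3.141, 0.0]
ft_force: [-3.1, -1.9, 4.1]
width: 13.8
grasp_force: 30.0
```

>>> play_rows(
  dp=[
    [0,0,0],
    [0,0,0],
    [0,0,0],
    [0,0,0],
  ],
  yaw=[-1.5,-1.5,-1.5,-1.5],
)

```text
t: 11.75
ee_pos: [486.1, 236.2, 164.5]
orientation: [0.23, 3.132, 0.001]
ft_force: [0.9, 0.0, 3.0]
width: 14.1
grasp_force: 30.0
```

>>> play_rows(
  dp=[
    [0,0,0],
    [0,0,0],
    [0,0,0],
    [0,0,0],
  ],
  yaw=[-1.5,-1.5,-1.5,-1.5],
)

```text
t: 12.08
ee_pos: [486.1, 236.2, 164.5]
orientation: [0.394, 3.115, 0.001]
ft_force: [0.2, -0.2, 2.1]
width: 13.8
grasp_force: 30.0
```

>>> play_rows(
  dp=[
    [0,0,0],
    [0,0,0],
    [0,0,0],
    [0,0,0],
    [0,0,0],
    [0,0,0],
  ],
  yaw=[-1.5,-1.5,-1.5,-1.5,-1.5,0],
)

```text
t: 12.58
ee_pos: [486.1, 236.2, 164.5]
orientation: [0.597, 3.083, 0.002]
ft_force: [-0.2, 0.5, 3.3]
width: 13.7
grasp_force: 30.0
```

>>> play_rows(
  dp=[
    [0,0,0],
    [0,0,0],
    [0,0,0],
  ],
  yaw=[-1.5,-1.5,0],
)

```text
t: 12.83
ee_pos: [486.1, 236.3, 164.5]
orientation: [0.676, 3.067, 0.002]
ft_force: [0.4, 0.9, 3.3]
width: 14.0
grasp_force: 30.0
```

>>> play_rows(
  dp=[
    [0,0,0],
    [0,0,0],
    [0,0,0],
  ],
  yaw=[-1.5,-1.5,0],
)

```text
t: 13.08
ee_pos: [486.0, 236.2, 164.5]
orientation: [0.755, 3.048, 0.001]
ft_force: [0.9, 1.1, 4.0]
width: 13.8
grasp_force: 30.0
```

>>> play_rows(
  dp=[
    [0,0,0],
    [0,0,0],
    [0,0,0],
  ],
  yaw=[-1.5,-1.5,0],
)

```text
t: 13.33
ee_pos: [485.9, 236.2, 164.4]
orientation: [0.834, 3.028, 0.001]
ft_force: [-0.3, 0.6, 4.6]
width: 13.6
grasp_force: 30.0
```

>>> play_rows(
  dp=[
    [0,0,0],
    [0,0,0],
    [0,0,0],
  ],
  yaw=[-1.5,-1.5,0],
)

```text
t: 13.58
ee_pos: [485.7, 236.1, 164.1]
orientation: [0.913, 3.005, 0.001]
ft_force: [1.1, 1.1, 1.7]
width: 13.8
grasp_force: 30.0
```

>>> play_rows(
  dp=[
    [0,0,0],
    [0,0,0],
    [0,0,0],
  ],
  yaw=[-1.5,-1.5,0],
)

```text
t: 13.83
ee_pos: [484.6, 235.5, 163.3]
orientation: [-0.991, -2.98, 0.002]
ft_force: [-0.0, -0.3, -3.5]
width: 13.8
grasp_force: 30.0
```

The push-back from the ledge is gone at about 34° and z has fallen by 1 mm, so the lugs are over the notches. I'll turn slightly further and lower gently.

>>> play_rows(
  dp=[
    [0,0,0],
    [0,0,-0.5],
    [0,0,-0.5],
    [0,0,0],
  ],
  yaw=[-1,0,0,0],
)

```text
t: 14.17
ee_pos: [485.1, 235.8, 162.7]
orientation: [-1.018, -2.972, 0.001]
ft_force: [0.5, -0.0, -2.8]
width: 13.7
grasp_force: 30.0
```

```bash
python3 -c "
from workcell import ctrl
o=ctrl.get_obs();print(o['ft_force'],o['moment'],o['ee_pos'])"
```

```text
[ 0.4640928  -0.02425801 -2.76889372] [ 0.01505202 -0.18695962 -0.08028179] [485.14749707 235.75971992 162.73345923]
```

Free so far, with the full weight hanging and no contact. Continuing down.

>>> play_rows(
  dp=[
    [0,0,-0.5],
    [0,0,-0.5],
    [0,0,-0.3],
    [0,0,0],
  ],
  yaw=[0,0,0,0],
)

```text
t: 14.5
ee_pos: [485.4, 235.9, 161.7]
orientation: [-1.019, -2.972, 0.0]
ft_force: [0.5, 0.0, -2.8]
width: 13.8
grasp_force: 30.0
```

>>> play_rows(
  dp=[
    [0,0,-0.5],
    [0,0,-0.5],
    [0,0,0],
  ],
  yaw=[0,0,0],
)

```text
t: 14.75
ee_pos: [485.4, 235.9, 160.7]
orientation: [-1.019, -2.972, 0.0]
ft_force: [-0.1, 0.4, -2.3]
width: 13.8
grasp_force: 30.0
```

Home is expected at a TCP z of about 159.5.

>>> play_rows(
  dp=[
    [0,0,-0.4],
    [0,0,-0.3],
    [0,0,0],
    [0,0,0],
  ],
  yaw=[0,0,0,0],
)

```text
t: 15.08
ee_pos: [485.4, 235.9, 160.0]
orientation: [-1.019, -2.972, 0.0]
ft_force: [-0.2, -0.7, -4.0]
width: 13.4
grasp_force: 30.0
```

>>> play_rows(
  dp=[
    [0,0,-0.4],
    [0,0,0],
    [0,0,0],
  ],
  yaw=[0,0,0],
)

```text
t: 15.33
ee_pos: [485.4, 235.9, 159.7]
orientation: [-1.019, -2.972, 0.0]
ft_force: [0.0, -0.3, -2.7]
width: 14.1
grasp_force: 30.0
```

>>> play_rows(
  dp=[
    [0,0,-0.3],
    [0,0,0],
    [0,0,0],
  ],
  yaw=[0,0,0],
)

```text
t: 15.58
ee_pos: [485.4, 235.9, 159.5]
orientation: [1.019, 2.972, 0.0]
ft_force: [-0.9, -0.6, -0.2]
width: 14.0
grasp_force: 30.0
```

It is resting on the notch floor, so I release and retreat upwards.

>>> play_rows(
  dp=[
    [0,0,0],
    [0,0,0],
    [0,0,0],
    [0,0,0],
    [0,0,0],
    [0,0,0],
    [0,0,0],
    [0,0,0],
  ],
  yaw=[0,0,0,0,0,0,0,0],
  gripper=0.4,
)

```text
t: 16.25
ee_pos: [485.4, 235.9, 159.4]
orientation: [1.019, 2.972, -0.0]
ft_force: [-0.2, 1.0, 0.1]
width: 53.3
grasp_force: 0.0
```

>>> play_rows(
  dp=[
    [0,0,5],
    [0,0,15],
    [0,0,20],
    [0,0,20],
    [0,0,20],
    [0,0,20],
    [0,0,0],
    [0,0,0],
  ],
  yaw=[0,0,0,0,0,0,0,0],
)

```text
t: 16.92
ee_pos: [486.0, 236.2, 260.4]
orientation: [1.018, 2.97, 0.003]
ft_force: [0.3, -0.4, -0.1]
width: 53.0
grasp_force: 0.0
```

```bash
python3 - <<'E'
from h import *
from scipy.optimize import least_squares
np.set_printoptions(precision=1,suppress=True)
o,p,w=wristcloud(); save(p,'w4'); e=o['ee_pos']; print(e,o['ft_force'],o['width'])
S=viewer.get_image('scene'); save(S,'scene2'); D=viewer.get_image('side'); save(D,'side2')
for n,W in(('wrist',w),('scene',cloud(S)),('side',cloud(D))):
    m=(np.hypot(W[...,0]-485,W[...,1]-236)<50)&(abs(W[...,2]-188)<8); q=W[m]
    if len(q)>10: print(n,'bar top z',np.percentile(q[:,2],[10,50,90]),cv2.minAreaRect(q[:,:2].astype(np.float32)),'tilt',np.linalg.lstsq(np.c_[q[:,:2]-q[:,:2].mean(0),np.ones(len(q))],q[:,2],rcond=None)[0] if n=='wrist' else '')
z=[cv2.resize(cv2.imread(f'pics/{n}.png')[a:a+130,b:b+130],(390,390),interpolation=cv2.INTER_CUBIC) for n,a,b in(('scene2',160,145),('side2',175,200))]
cv2.imwrite('pics/fin.png',np.hstack(z))
E
```

```text
[486.  236.2 260.4] [ 0.3 -0.4 -0.1] 52.96961736982564
wrist bar top z [185.9 188.  189. ] ((484.3905944824219, 234.7030487060547), (13.9598970413208, 84.72367095947266), 52.388851165771484) tilt [ -0.   -0.  187.7]
scene bar top z [183.4 187.6 188.8] ((484.0477600097656, 238.03176879882812), (13.686174392700195, 84.65968322753906), 52.336669921875) tilt 
side bar top z [181.6 186.9 189.1] ((484.9182434082031, 237.7025909423828), (15.782095909118652, 84.42308044433594), 51.917213439941406) tilt
```

View pics/fin.png

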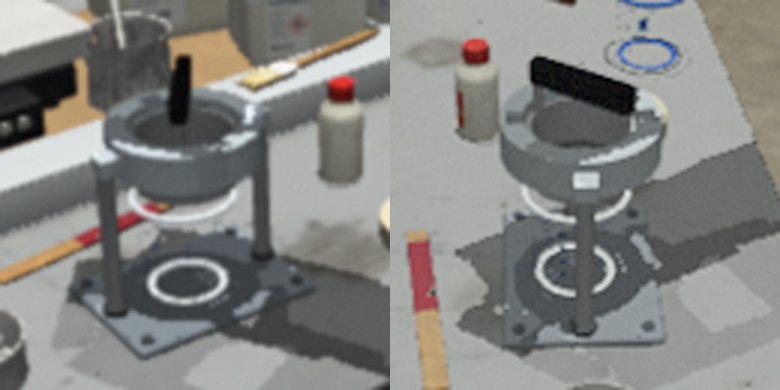

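The picture shows the sieve hanging level in the collar with its bar at (180,90) left and (583,85) right, and the cup standing below. The bar top is exactly 100 mm higher than when it stood on the bench, which is the home height.

```bash
python3 -c "
from workcell import ticket
print(ticket.close_job())"
```

```text
the job is handed in; nothing more can be done
None
```

The sieve hangs level in the collar at its home height, turned about 0.61 rad clockwise with both lugs in the notches; the gripper is clear, the cup still stands below, and the job is handed in, though the hand-in call returned no verdict.

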